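Re-zero the bath-salt mill and set it three clicks open

TASK

Set the grind of the bath-salt mill, the frosted jar on the wooden foot: turn its adjustment ring clockwise (seen from above) until you feel the burrs touch, without forcing it, then back it off by exactly three clicks and let go. Leave everything else on the shelf where it stands.

Things in the scene. Friction and masses are not known exactly. Their poses are not given: they have to be found in the camera images.
- mill: Bath-salt mill, fixed: frosted jar, 74 mm wide, on a 90 mm wooden foot; above 58 mm it narrows to a 40 mm neck; the ring on top spans 95 to 121 mm height. Origin: centre of the foot's underside, on the upright axis; its yaw does not tell where the burrs touch. Burr contact is a firm stop: torque rises by 0.5 N m in 2 degrees; 0.3 to 0.6 N m is a clear touch, under 0.2 none, over 2 damages.
- ring: Knurled aluminium adjustment ring, 53 mm diameter, 26 mm high; grip it across from above at any yaw (free below to 80 mm height). Origin: on the axis, 108 mm above the shelf; z up, x towards its zero bar. Clockwise seen from above closes. It starts 50 to 130 degrees before burr contact (unknown; may need a regrasp). It clicks every 15 degrees (up to 0.1 N m) and settles into the nearest click.
- ring_mark (a point): The ring's zero bar: the one long thick bar on its top face, 21.5 mm from the axis, 121 mm above the shelf. The short ridges around the top are one click (15 degrees) apart. Burr contact is click zero; three clicks back is 45 degrees anticlockwise of it. The ring stays where it is left.
- disc: Telltale: 33 mm pale wood disc flush inside the ring with one radial bar (along its x; z up). Origin: on the axis, 108 mm high. Only the ring moves it: it starts clockwise of the zero bar; a closing ring comes up to it, the bars line up (not yet burr contact) and the ring carries it along (0.02 N m more). On backing off it stays at the tightest position reached. The fingers cannot move it.
- lidjar: Bystander: plain frosted jar with a screw-top aluminium lid, 74 mm diameter, 90 mm high. Origin: centre of its underside.
- soapcase: Bystander: blue silicone travel soap case, 107 x 72 x 34 mm. Origin: centre of its underside.
- nailbrush: Bystander: wooden nail brush, 85 x 36 x 31 mm. Origin: centre of its underside.
- tin: Bystander: flat round aluminium cream tin, 64 mm diameter, 22 mm high. Origin: centre of its underside.
- lotion: Bystander: white plastic lotion bottle, 52 mm diameter, 130 mm high. Origin: centre of its underside.
- rollon: Bystander: amber glass roll-on bottle, 36 mm diameter, 85 mm high. Origin: centre of its underside.
- tumbler: Bystander: white ceramic tumbler, 72 mm diameter, 90 mm high, open at the top. Origin: centre of its underside.

How it is judged:
By the outcome, as a careful person would: the job done as asked, in the order asked, and still so for the second after the job is handed in, with the robot touching nothing.
It also fails if it takes over 72 s, if anything falls off the work surface, if the arm or the gripper's body presses on something with over 40 N, if the wrist force passes 120 N, or if a joint passes its speed limit or range.

ROBOT

A 7-joint arm with a two-finger parallel gripper is mounted at the origin on the work surface. World frame = base frame: x ahead of the robot, y to its left, z up, the work surface at z = 0. Lengths are in mm, angles in rad, forces in N, time in s.
With the tool pointing down it reaches from about 400 to 925 mm from the base axis. Payload 5.6 kg.
Tool frame: the origin (TCP) lies at the very end of the fingers, on their centre line; the grasp point (between the pads) lies 19 mm behind it; z points along the fingers, y is the direction in which the jaws open and shut (so a half turn about z gives the same grasp; the last joint's range is limited). The gripper opens to 85 mm and grips with 20 to 120 N. Pads are 22 mm wide; open, the fingers measure 114 mm over their backs; the gripper's body (76 mm by 85 mm) begins 54 mm behind the grasp point. The pads swing forward as they close: fully open they stand 13 mm farther back than shut.
Start: joints at [-1.285, 0.468, -0.012, 1.603, 0.006, 1.071, -0.056], TCP at [209.932, 615.173, 198.59] pointing down, gripper open.
Joint ranges: [-2.53, 2.53], [-0.31, 2.02], [-1.57, 1.55], [0.28, 2.44], [-1.29, 4.43], [0.15, 1.84], [-2.92, 2.92]. Speed limits (rad/s): [2.57, 2.57, 3.14, 3.14, 3.14, 3.14, 3.14].

INTERFACE

Orientations are given as [roll, pitch, yaw] about the fixed x, y, z axes, in that order (R = Rz(yaw) Ry(pitch) Rx(roll)).
In Python, from bench import env gives the robot as it stands.
- The arm moves only by the tool arm_command, never from a script. Its arguments are lists of equal length, an entry for each row: "grip": the opening, from -1 (shut) to 1 (fully open); "offset": the shift along the world's x, y, z scaled (see below), a list of three; "turn": the turn about the world's z scaled (see below). In form: {"grip": [grip, ...], "offset": [[dx, dy, dz], ...], "turn": [turn, ...]}. A call has 1 to 20 rows; each row is the pose to reach, as a shift and turn from the pose commanded when the call began; what a row does not reach only later rows make up. The controller multiplies each number of a shift by 12 cm and each number of a turn by 90 degrees. A row lasts 1/8 s, in which the tool goes at most 62.5 mm and 10.7 degrees, less where a joint would pass 70% of its speed; a pose out of reach is approached as far as the arm can. A call with a number of a shift or a turn outside -1 to 1 is refused whole. A call with a gripper value outside its range is refused whole. The fingers move at their own pace and stop on an object; "grip_force" is the grip in N (left out, the last holds). Time passes only in rows, so rows that repeat a pose let the fingers close. It gives the time, the measured TCP pose, the force and the opening at its end, in the units of the state.
- env.get_state(): the state, without advancing time (a new reading comes with each control period).
- env.get_image(name): name is "side" or "top"; returns a dict with "img" (480x640x3 uint8, red, green, blue), "fx", "fy", "cx", "cy" (pixels), "view" (4x4, takes a point from world to camera coordinates). Camera axes: x right, y down, z forward; pixel columns grow to the right and rows downward; lengths in mm; the calibration is good to about 2 mm. A picture is of the moment at which its call begins. There is no depth.
- env.finish_job(): hands the job in, once; it reports no verdict.
The state is a dict: "t": time; "q": joint angles; "joint_vel": joint speeds; "tau": joint torques, N m; "tool_pos": TCP position; "tcp_rot": TCP orientation; "contact_force": force on the tool from outside, world axes, zero at the start; "ft_torque": the same for the moment, N m; "width": finger opening in mm.
Only numpy, scipy, OpenCV 4.12 (cv2) and the standard library are available. Lean on these libraries where they do the work, as an engineer would, in place of code of your own. Each camera call takes 0.05 s, during which the arm holds its last target. There are 200 camera calls.

## Working session

There is one attempt and no reset: what is moved stays moved. The work goes in short steps, Python scripts to look and compute and a tool call to move; the robot and the scene stay as the last step left them, time stands still between calls to the robot, and variables do not carry over. Pictures are saved under pics/ and viewed, about 8 in all and at most 12, crops included, and the job is handed in when it is done.

Besides the shell and the picture viewer there is one more tool, called after "Call:" as name(argument=value, ...), one argument or row to a line, values as JSON. arm_command: Moves the arm, as the interface text tells. Shifts and turns lie within -1 to 1; 1 stands for 12 cm of shift or 90 degrees of turn. Its arguments: {"type":"object","properties":{"grip":{"type":"array","items":{"type":"number"}},"offset":{"type":"array","items":{"type":"array","items":{"type":"number","minimum":-1,"maximum":1}}},"turn":{"type":"array","items":{"type":"number","minimum":-1,"maximum":1}},"grip_force":{"type":"number"}},"required":["grip","offset","turn"]}

```bash
mkdir -p pics; ls; cat > h.py <<'E'
import numpy as np, cv2
from bench import env
def cam(n):
    d=env.get_image(n); return d
def save(d,f,crop=None,s=1):
    im=d["img"][:,:,::-1]
    if crop: x0,y0,x1,y1=crop; im=im[y0:y1,x0:x1]
    cv2.imwrite("pics/"+f,cv2.resize(im,None,fx=s,fy=s,interpolation=cv2.INTER_CUBIC))
def proj(d,p):
    c=d["view"]@np.r_[p,1]; return np.array([d["fx"]*c[0]/c[2]+d["cx"],d["fy"]*c[1]/c[2]+d["cy"]])
def ray(d,u,v,z):
    R=d["view"][:3,:3];t=d["view"][:3,3];o=-R.T@t
    r=R.T@np.array([(u-d["cx"])/d["fx"],(v-d["cy"])/d["fy"],1]); return o+r*(z-o[2])/r[2]
def st():
    s=env.get_state()
    for k in("t","q","tool_pos","tcp_rot","contact_force","ft_torque","width"):print(k,np.round(s[k],3))
    return s
E
python3 - <<'E'
from h import *
st()
a=cam("top");b=cam("side")
for d in(a,b):print(d["fx"],np.round(-d["view"][:3,:3].T@d["view"][:3,3]),np.round(d["view"][:3,:3],2).tolist())
im=np.hstack([cv2.resize(d["img"],(400,300)) for d in (a,b)])
save(a,"top1.png");save(b,"side1.png")
E
```

```text
pics
t 0.0
q [-1.285  0.468 -0.012  1.604  0.006  1.071 -0.056]
tool_pos [209.738 614.557 197.606]
tcp_rot [-3.14   0.     2.813]
contact_force [ 0.027 -0.343  0.321]
ft_torque [ 0.06  -0.032  0.029]
width 85.224
529.3322288891356 [ 354.   51. 1151.] [[0.02, -1.0, -0.01], [-0.98, -0.02, -0.21], [0.21, 0.01, -0.98]]
571.6760872590398 [ 101. -725.  860.] [[0.85, -0.52, 0.0], [-0.33, -0.55, -0.76], [0.4, 0.65, -0.64]]
```

View pics/top1.png

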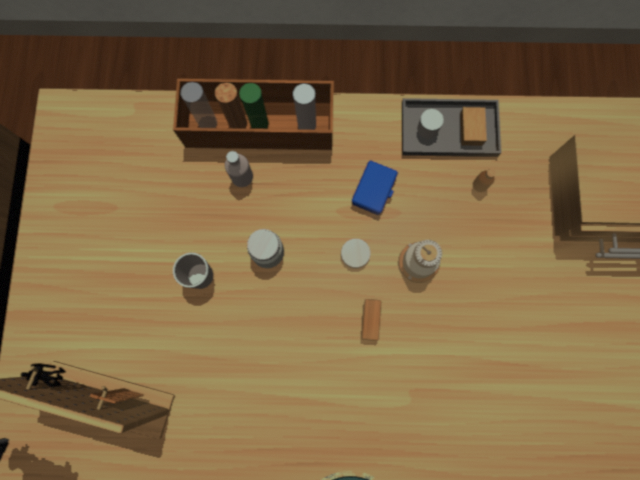

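View pics/side1.png

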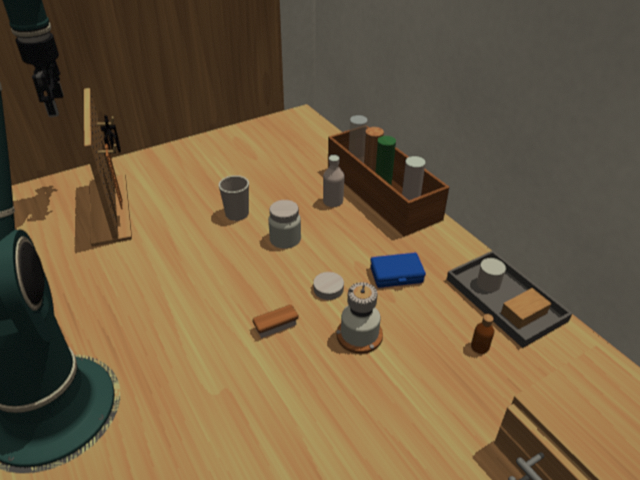

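The top view shows the mill ring at about (428,254), with the tin at (356,254) and the brush at (372,320). In the side view the ring is at (362,297). I'll enlarge the ring next.

```bash
python3 - <<'E'
from h import *
a=cam("top");b=cam("side")
np.set_printoptions(suppress=True,precision=1)
A=cv2.resize(a["img"][232:282,400:450],(400,400),interpolation=cv2.INTER_CUBIC)
B=cv2.resize(b["img"][275:325,337:387],(400,400),interpolation=cv2.INTER_CUBIC)
cv2.imwrite("pics/ring1.png",np.hstack([A,B])[:,:,::-1])
print(ray(a,428,254,121),ray(b,362,296,121), ray(a,356,254,22),ray(a,372,320,31))
p=ray(a,428,254,121)
print(proj(a,p+[30,0,0]),proj(a,p+[0,30,0]))
E
```

```text
[ 543.2 -141.7  121. ] [ 539.  -153.5  121. ] [558.6  -4.4  22. ] [417.4 -38.4  31. ]
[427.7 239.1] [412.8 253.7]
```

View pics/ring1.png

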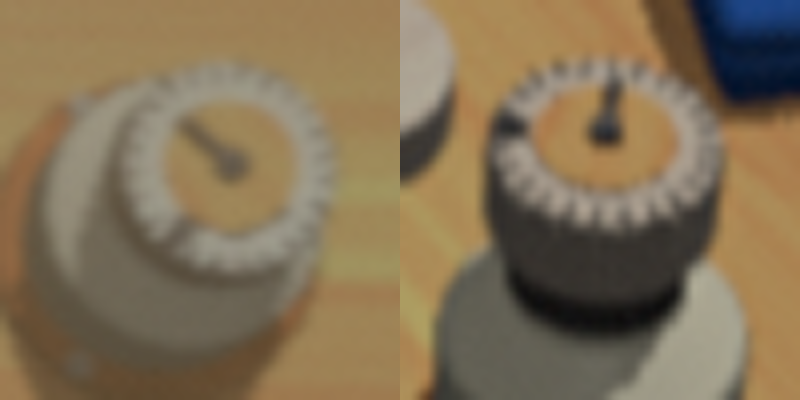

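Zero bar is at about 144° world yaw and the telltale bar at about 47°, so roughly 97° of closing before they line up. I'll refine the ring axis from both views and check the rack height along the path.

```bash
python3 - <<'E'
from h import *
np.set_printoptions(suppress=True,precision=1)
a=cam("top");b=cam("side")
print(ray(a,428.5,252.6,121),ray(b,362.6,292.0,121))
# disc blob centre (orange) in both
for d,(x0,y0,x1,y1) in((a,(418,243,440,262)),(b,(350,283,375,300))):
    h=cv2.cvtColor(d["img"],cv2.COLOR_RGB2HSV)[y0:y1,x0:x1]
    m=((h[...,1]>75)).astype(np.uint8)
    n,l,s,c=cv2.connectedComponentsWithStats(m)
    for i in range(1,n):
        if s[i,4]>30: print(s[i],c[i]+[x0,y0],ray(d,*(c[i]+[x0,y0]),121))
# rack: same corner in two views
for z in(0,100,200,300): print(z,ray(a,170,400,z),ray(a,5,380,z),ray(b,93,235,z),ray(b,88,92,z))
E
```

```text
[ 546.  -142.8  121. ] [ 545.6 -145.8  121. ]
[  3   2  16  16 207] [428.4 252.5] [ 546.2 -142.6  121. ]
[  3   3  19  13 184] [362.1 292. ] [ 545.  -145.3  121. ]
0 [246.2 380.6   0. ] [279.8 732.1   0. ] [184.8 431.    0. ] [ 365.8 1192.     0. ]
100 [255.5 351.9 100. ] [286.3 672.9 100. ] [175.1 296.6 100. ] [335.  969.2 100. ]
200 [264.8 323.3 200. ] [292.7 613.7 200. ] [165.3 162.3 200. ] [304.2 746.4 200. ]
300 [274.2 294.6 300. ] [299.1 554.5 300. ] [155.6  28.  300. ] [273.5 523.7 300. ]
```

Call:
arm_command(
  grip=[1,1,1,1],
  offset=[
    [0,0,0.5],
    [0,0,1],
    [0,0,1],
    [0,0,1],
  ],
  turn=[0,0,0,0],
)

```text
t: 0.8
tool_pos: [209.9, 614.9, 318.3]
tcp_rot: [-3.141, 0.0, 2.813]
contact_force: [0.3, -0.7, -0.9]
width: 85.4
```

Call:
arm_command(
  grip=[1,1,1,1],
  offset=[
    [0,0,0.4],
    [0.3,-0.3,0.5],
    [0.7,-0.6,0.5],
    [1,-1,0.5],
  ],
  turn=[0,0,0,0],
)

```text
t: 1.3
tool_pos: [331.3, 493.4, 376.2]
tcp_rot: [-3.138, -0.0, 2.812]
contact_force: [0.2, 0.2, -0.1]
width: 85.6
```

Call:
arm_command(
  grip=[1,1,1,1],
  offset=[
    [0.4,-0.4,0],
    [0.7,-0.7,0],
    [1,-1,0],
    [1,-1,0],
  ],
  turn=[0,0,0,0],
)

```text
t: 1.8
tool_pos: [453.2, 370.2, 376.8]
tcp_rot: [-3.138, 0.001, 2.804]
contact_force: [-0.6, 0.9, -0.4]
width: 85.5
```

Call:
arm_command(
  grip=[1,1,1,1],
  offset=[
    [0.2,-0.4,0],
    [0.4,-0.7,0],
    [0.6,-1,0],
    [0.6,-1,0],
  ],
  turn=[0,0,0,0],
)

```text
t: 2.3
tool_pos: [523.1, 251.8, 377.1]
tcp_rot: [-3.139, -0.001, 2.807]
contact_force: [-0.3, 1.1, 0.6]
width: 85.8
```

Call:
arm_command(
  grip=[1,1,1,1],
  offset=[
    [0,-0.4,0],
    [0.1,-0.7,0],
    [0.1,-1,0],
    [0.1,-1,0],
  ],
  turn=[0,0,0,0],
)

```text
t: 2.8
tool_pos: [533.4, 133.4, 377.8]
tcp_rot: [-3.14, -0.001, 2.809]
contact_force: [0.2, 0.3, 0.1]
width: 85.6
```

Call:
arm_command(
  grip=[1,1,1,1],
  offset=[
    [0,-0.4,0],
    [0.1,-0.7,0],
    [0.1,-1,0],
    [0.1,-1,0],
  ],
  turn=[0,0,0,0],
)

```text
t: 3.3
tool_pos: [545.6, 14.2, 377.9]
tcp_rot: [-3.141, -0.001, 2.81]
contact_force: [-0.3, 1.7, 0.1]
width: 85.6
```

Call:
arm_command(
  grip=[1,1,1,1,1,1],
  offset=[
    [0,-0.4,0],
    [0,-0.7,-0.2],
    [0,-1,-0.5],
    [0,-1,-1],
    [0,-1,-1],
    [0,-1,-1],
  ],
  turn=[0,0,0,0,0,0],
)

```text
t: 4.05
tool_pos: [547.4, -103.0, 260.1]
tcp_rot: [3.141, 0.002, 2.816]
contact_force: [0.2, -0.8, 0.5]
width: 85.5
```

Call:
arm_command(
  grip=[1,1,1,1,1],
  offset=[
    [0,-0.33,0],
    [0,-0.33,-0.4],
    [0,-0.33,-0.8],
    [0,-0.33,-0.8],
    [0,-0.33,-0.8],
  ],
  turn=[0,0,0,0,0],
)

```text
t: 4.68
tool_pos: [548.3, -144.4, 165.6]
tcp_rot: [3.141, 0.005, 2.814]
contact_force: [-0.4, -0.0, 0.7]
width: 85.7
```

```bash
python3 - <<'E'
from h import *
np.set_printoptions(suppress=True,precision=1)
s=st()
a=cam("top");b=cam("side")
A=cv2.resize(a["img"][212:292,385:465],(400,400),interpolation=cv2.INTER_CUBIC)
B=cv2.resize(b["img"][235:335,312:412],(400,400),interpolation=cv2.INTER_CUBIC)
cv2.imwrite("pics/above.png",np.hstack([A,B])[:,:,::-1])
E
```

```text
t 4.675
q [-0.2  0.4  0.5  1.9 -0.2  0.9  1.6]
tool_pos [ 548.3 -144.4  165.6]
tcp_rot [3.1 0.  2.8]
contact_force [-0.4 -0.   0.7]
ft_torque [-0.  0.  0.]
width 85.668
```

View pics/above.png

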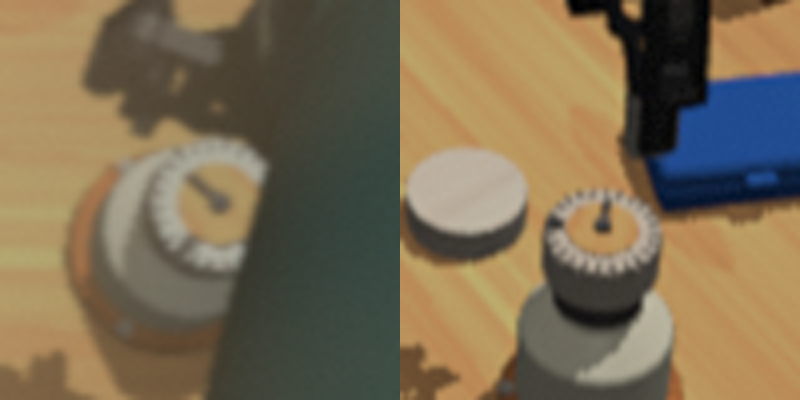

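```bash
python3 - <<'E'
from h import *
from scipy.spatial.transform import Rotation as Ro
np.set_printoptions(suppress=True,precision=1)
s=env.get_state();R=Ro.from_euler('xyz',s["tcp_rot"]).as_matrix();print(R)
p=np.array(s["tool_pos"])
a=cam("top");b=cam("side")
for n,d in(("top",a),("side",b)):
  for k in(-45,0,45):
    print(n,k,[proj(d,p+R[:,1]*k-R[:,2]*h) for h in(0,13,70)])
E
```

```text
[[-0.9  0.3  0. ]
 [ 0.3  0.9 -0. ]
 [-0.   0.  -1. ]]
top -45 [array([456.5, 255.2]), array([458.2, 254. ]), array([465.9, 248.4])]
top 0 [array([433.7, 247.3]), array([435.1, 246. ]), array([441.4, 239.9])]
top 45 [array([411.1, 239.4]), array([412.2, 238. ]), array([417.1, 231.5])]
side -45 [array([371.9, 291.1]), array([372.3, 285.7]), array([374.3, 260.7])]
side 0 [array([364.6, 273.2]), array([365. , 267.8]), array([366.6, 243. ])]
side 45 [array([357.8, 256.4]), array([358.1, 251.1]), array([359.4, 226.5])]
```

```bash
python3 - <<'E'
from h import *
st()
b=cam("side");a=cam("top")
B=cv2.resize(b["img"][185:335,290:440],(600,600),interpolation=cv2.INTER_CUBIC)
cv2.imwrite("pics/above2.png",B[:,:,::-1])
E
```

```text
t 4.875
q [-0.17   0.379  0.463  1.872 -0.208  0.934  1.632]
tool_pos [ 547.371 -144.48   164.753]
tcp_rot [3.141 0.004 2.813]
contact_force [ 0.54  -0.361  0.538]
ft_torque [ 0.022 -0.009 -0.036]
width 85.309
```

View pics/above2.png

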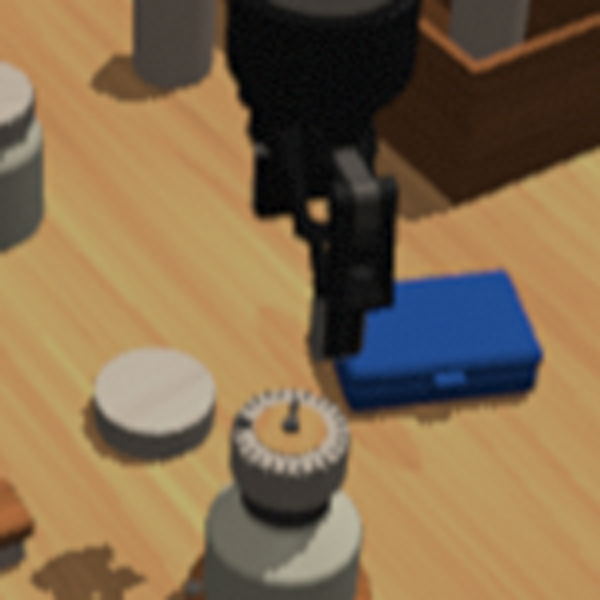

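```bash
python3 - <<'E'
from h import *
np.set_printoptions(suppress=True,precision=1)
a=cam("top");b=cam("side")
P=[np.array([[d["fx"],0,d["cx"]],[0,d["fy"],d["cy"]],[0,0,1]])@d["view"][:3] for d in(a,b)]
X=cv2.triangulatePoints(P[0],P[1],np.array([[412.],[238]]),np.array([[361.],[239]]));print((X[:3]/X[3]).ravel())
for z in(165,178,190,200,210):print(z,ray(b,375,273.7,z),ray(b,361,239,z),ray(a,412,238,z))
E
```

```text
[ 562.8 -100.2  204. ]
165 [ 563.4 -154.6  165. ] [595.9 -64.  165. ] [ 565.5 -103.8  165. ]
178 [ 554.7 -165.3  178. ] [586.7 -76.3 178. ] [ 562.7 -101.7  178. ]
190 [ 546.7 -175.1  190. ] [578.1 -87.7 190. ] [560.1 -99.8 190. ]
200 [ 540.1 -183.3  200. ] [571.  -97.2 200. ] [558.  -98.3 200. ]
210 [ 533.4 -191.5  210. ] [ 563.9 -106.7  210. ] [555.8 -96.7 210. ]
```

The near fingertip shows at (340,355) in the crop. Triangulation puts the open tips nearer z≈204 than the expected 178. I'll descend part-way and check against the ring.

Call:
arm_command(
  grip=[1,1,1,1,1],
  offset=[
    [-0.01,0,-0.2],
    [-0.02,0,-0.4],
    [-0.02,0,-0.56],
    [-0.02,0,-0.56],
    [-0.02,0,-0.56],
  ],
  turn=[0,0,0,0,0],
)

```text
t: 5.7
tool_pos: [544.1, -144.7, 96.0]
tcp_rot: [3.141, 0.001, 2.813]
contact_force: [-0.1, 0.4, 0.0]
width: 85.2
```

```bash
python3 - <<'E'
from h import *
np.set_printoptions(suppress=True,precision=1)
st()
b=cam("side");a=cam("top")
A=cv2.resize(a["img"][212:292,385:465],(400,400),interpolation=cv2.INTER_CUBIC)
B=cv2.resize(b["img"][235:335,312:412],(400,400),interpolation=cv2.INTER_CUBIC)
cv2.imwrite("pics/low.png",np.hstack([A,B])[:,:,::-1])
for h in(198,211,237):print(h,proj(b,[210,615,h]))
E
```

```text
t 5.7
q [-0.1  0.5  0.4  1.9 -0.3  0.8  1.7]
tool_pos [ 544.1 -144.7   96. ]
tcp_rot [3.1 0.  2.8]
contact_force [-0.1  0.4  0. ]
ft_torque [ 0. -0.  0.]
width 85.194
198 [ 61.8 123.7]
211 [ 60.2 118.7]
237 [ 56.9 108.5]
```

View pics/low.png

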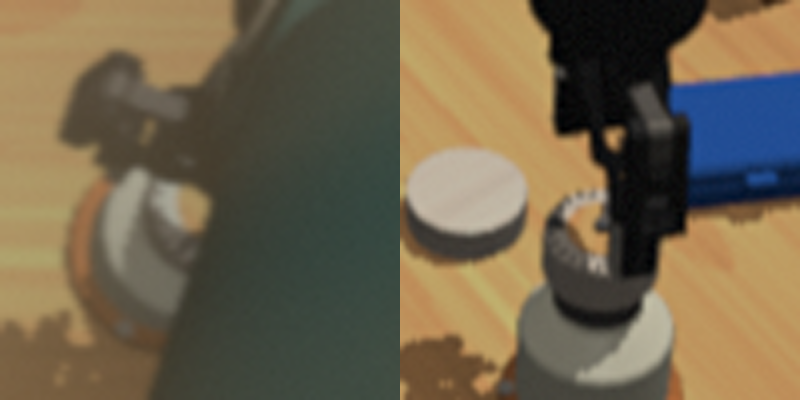

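The near fingertip is at (630,275) in the crop and still above the ring's lower edge, so the open tips are at about z 130 with the tool at 96. I'll descend another 30 mm, which is safe either way, and look again.

Call:
arm_command(
  grip=[1,1,1,1],
  offset=[
    [0.01,0,-0.1],
    [0.01,0,-0.2],
    [0.01,0,-0.25],
    [0.01,0,-0.25],
  ],
  turn=[0,0,0,0],
)

```text
t: 6.3
tool_pos: [544.1, -144.4, 64.5]
tcp_rot: [-3.141, -0.002, 2.813]
contact_force: [-0.4, -0.6, -0.2]
width: 85.5
```

```bash
python3 - <<'E'
from h import *
np.set_printoptions(suppress=True,precision=1)
st()
b=cam("side")
B=cv2.resize(b["img"][245:345,312:412],(600,600),interpolation=cv2.INTER_CUBIC)
cv2.imwrite("pics/low2.png",B[:,:,::-1])
for z in (70,80,90,100,110):print(z,proj(b,[531,-185,z]),proj(b,[559,-103,z]))
E
```

```text
t 6.3
q [-0.1  0.5  0.4  1.9 -0.3  0.7  1.7]
tool_pos [ 544.1 -144.4   64.5]
tcp_rot [-3.1 -0.   2.8]
contact_force [-0.4 -0.6 -0.2]
ft_torque [-0.  0.  0.]
width 85.48
70 [366.9 328.1] [354.3 294.4]
80 [367.2 324.5] [354.5 290.8]
90 [367.5 320.7] [354.7 287.1]
100 [367.8 316.9] [355.  283.3]
110 [368.1 313.1] [355.2 279.5]
```

View pics/low2.png

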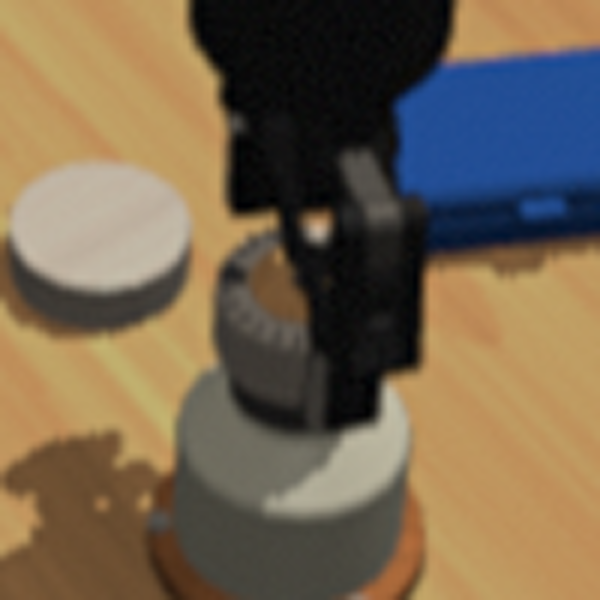

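The tip is at (335,428) in the crop, i.e. z≈101 beside the ring. I'll close part-way to see where the swinging tips end up.

Call:
arm_command(
  grip=[0.7,0.45,0.45,0.45],
  grip_force=60,
  offset=[
    [0.01,0,0],
    [0.01,0,0],
    [0.01,0,0],
    [0.01,0,0],
  ],
  turn=[0,0,0,0],
)

```text
t: 6.85
tool_pos: [546.0, -144.4, 65.5]
tcp_rot: [3.141, 0.0, 2.813]
contact_force: [0.1, 0.3, -1.1]
width: 62.1
```

```bash
python3 - <<'E'
from h import *
np.set_printoptions(suppress=True,precision=1)
st()
b=cam("side")
B=cv2.resize(b["img"][245:345,312:412],(600,600),interpolation=cv2.INTER_CUBIC)
cv2.imwrite("pics/part.png",B[:,:,::-1])
for z in (70,80,90,100,110):
  q=proj(b,[535.5,-173,z]);print(z,q,(q-[312,245])*6)
E
```

```text
t 6.85
q [-0.1  0.5  0.4  1.9 -0.3  0.7  1.7]
tool_pos [ 546.  -144.4   65.5]
tcp_rot [3.1 0.  2.8]
contact_force [ 0.1  0.3 -1.1]
ft_torque [-0.  0. -0.]
width 62.068
70 [365.1 322.9] [318.7 467.2]
80 [365.4 319.2] [320.4 445. ]
90 [365.7 315.4] [322.2 422.6]
100 [366.  311.7] [324.  399.9]
110 [366.3 307.8] [325.8 377. ]
```

View pics/part.png

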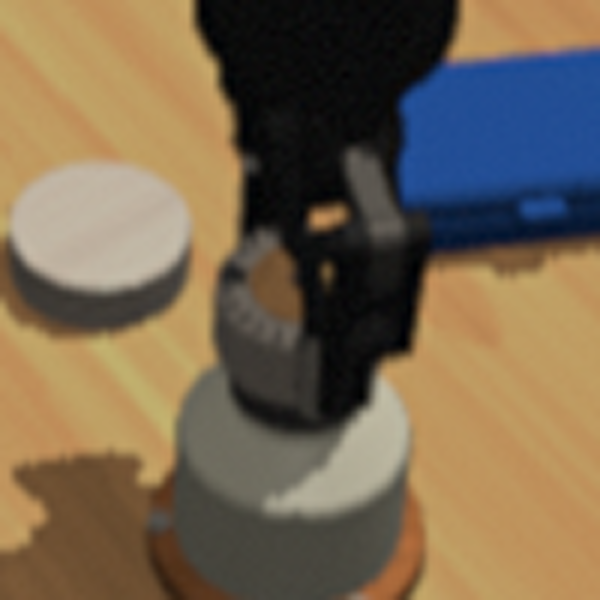

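The tip sits at (325,420) in the crop, z≈91, so the pads will cover the ring while staying above 80. I'll grip now.

Call:
arm_command(
  grip=[0.1,0.1,0.1,0.1,0.1,0.1],
  grip_force=60,
  offset=[
    [0,0,0],
    [0,0,0],
    [0,0,0],
    [0,0,0],
    [0,0,0],
    [0,0,0],
  ],
  turn=[0,0,0,0,0,0],
)

```text
t: 7.65
tool_pos: [546.3, -143.5, 66.1]
tcp_rot: [3.14, 0.0, 2.813]
contact_force: [-0.6, 3.4, 5.6]
width: 51.0
```

```bash
python3 - <<'E'
from h import *
np.set_printoptions(suppress=True)
st()
E
```

```text
t 7.65
q [-0.119  0.519  0.407  1.935 -0.296  0.746  1.702]
tool_pos [ 546.322 -143.452   66.053]
tcp_rot [3.14  0.    2.813]
contact_force [-0.629  3.379  5.553]
ft_torque [ 0.563  0.24  -0.034]
width 50.981
```

Call:
arm_command(
  grip=[0.1,0.1,0.1,0.1,0.1,0.1,0.1,0.1],
  offset=[
    [0,0,0],
    [0,0,0],
    [0,0,0],
    [0,0,0],
    [0,0,0],
    [0,0,0],
    [0,0,0],
    [0,0,0],
  ],
  turn=[-0.08,-0.16,-0.24,-0.32,-0.4,-0.45,-0.45,-0.45],
)

```text
t: 8.65
tool_pos: [546.3, -143.5, 66.0]
tcp_rot: [3.14, -0.001, 2.106]
contact_force: [-1.1, 2.1, 5.9]
width: 51.3
```

```bash
python3 - <<'E'
from h import *
np.set_printoptions(suppress=True)
st()
b=cam("side")
B=cv2.resize(b["img"][265:325,332:392],(480,480),interpolation=cv2.INTER_CUBIC)
cv2.imwrite("pics/t45.png",B[:,:,::-1])
E
```

```text
t 8.65
q [-0.254  0.552  0.588  1.943 -0.432  0.772  1.117]
tool_pos [ 546.301 -143.537   66.043]
tcp_rot [ 3.14  -0.001  2.106]
contact_force [-1.136  2.125  5.874]
ft_torque [0.545 0.194 0.003]
width 51.324
```

View pics/t45.png

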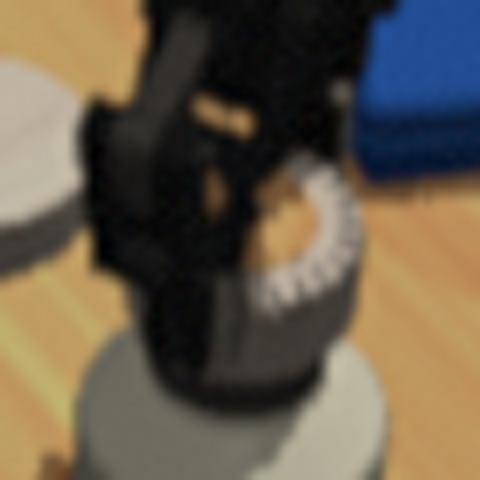

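The grip has turned about 40.5° clockwise with the gripper seated on the ring; the zero bar is hidden behind the fingers. Torque is near zero, so I'll carry on.

Call:
arm_command(
  grip=[0.1,0.1,0.1,0.1,0.1,0.1,0.1,0.1],
  offset=[
    [0,0,0],
    [0,0,0],
    [0,0,0],
    [0,0,0],
    [0,0,0],
    [0,0,0],
    [0,0,0],
    [0,0,0],
  ],
  turn=[-0.08,-0.16,-0.24,-0.32,-0.4,-0.5,-0.5,-0.5],
)

```text
t: 9.7
tool_pos: [546.3, -143.6, 66.0]
tcp_rot: [3.142, -0.001, 1.321]
contact_force: [-2.0, 2.4, 6.3]
width: 51.2
```

```bash
cat > s.py <<'E'
from h import *
s=env.get_state();print(s["t"],"turned",round(161.17-np.degrees(s["tcp_rot"][2]),2),"tau",np.round(s["ft_torque"],3),"F",np.round(s["contact_force"],1),"w",round(s["width"],1),"tau7",np.round(s["tau"][6],3))
E
python3 s.py
```

```text
9.7 turned 85.48 tau [ 0.455  0.285 -0.007] F [-2.   2.4  6.3] w 51.2 tau7 -0.003
```

Call:
arm_command(
  grip=[0.1,0.1,0.1,0.1],
  offset=[
    [0,0,0],
    [0,0,0],
    [0,0,0],
    [0,0,0],
  ],
  turn=[-0.04,-0.07,-0.07,-0.07],
)

```text
t: 10.2
tool_pos: [546.2, -143.5, 66.0]
tcp_rot: [-3.141, -0.002, 1.211]
contact_force: [-3.4, 3.0, 6.6]
width: 51.0
```

```bash
python3 s.py
```

```text
10.2 turned 91.78 tau [ 0.462  0.298 -0.031] F [-3.4  3.   6.6] w 51.0 tau7 0.035
```

Call:
arm_command(
  grip=[0.1,0.1,0.1,0.1],
  offset=[
    [0,0,0],
    [0,0,0],
    [0,0,0],
    [0,0,0],
  ],
  turn=[-0.02,-0.03,-0.03,-0.03],
)

```text
t: 10.7
tool_pos: [546.2, -143.6, 66.0]
tcp_rot: [-3.141, -0.002, 1.164]
contact_force: [-1.3, 2.4, 5.7]
width: 51.0
```

```bash
python3 s.py
```

```text
10.7 turned 94.48 tau [ 0.414  0.316 -0.054] F [-1.3  2.4  5.7] w 51.0 tau7 0.024
```

Call:
arm_command(
  grip=[0.1,0.1,0.1,0.1],
  offset=[
    [0,0,0],
    [0,0,0],
    [0,0,0],
    [0,0,0],
  ],
  turn=[-0.02,-0.03,-0.03,-0.03],
)

```text
t: 11.2
tool_pos: [546.2, -143.5, 66.0]
tcp_rot: [-3.141, -0.002, 1.117]
contact_force: [-1.5, 2.9, 6.6]
width: 51.3
```

```bash
python3 s.py
```

```text
11.2 turned 97.18 tau [ 0.474  0.309 -0.036] F [-1.5  2.9  6.6] w 51.3 tau7 0.005
```

Call:
arm_command(
  grip=[0.1,0.1,0.1,0.1],
  offset=[
    [0,0,0],
    [0,0,0],
    [0,0,0],
    [0,0,0],
  ],
  turn=[-0.02,-0.025,-0.025,-0.025],
)

```text
t: 11.7
tool_pos: [546.2, -143.6, 66.0]
tcp_rot: [-3.141, -0.002, 1.078]
contact_force: [-2.3, 2.7, 6.7]
width: 51.0
```

```bash
python3 s.py
```

```text
11.7 turned 99.42 tau [0.456 0.232 0.037] F [-2.3  2.7  6.7] w 51.0 tau7 -0.014
```

Call:
arm_command(
  grip=[0.1,0.1,0.1,0.1],
  offset=[
    [0,0,0],
    [0,0,0],
    [0,0,0],
    [0,0,0],
  ],
  turn=[-0.02,-0.025,-0.025,-0.025],
)

```text
t: 12.2
tool_pos: [546.2, -143.6, 66.0]
tcp_rot: [-3.141, -0.002, 1.038]
contact_force: [-1.4, 2.2, 6.1]
width: 51.0
```

```bash
python3 s.py
```

```text
12.2 turned 101.67 tau [0.436 0.291 0.049] F [-1.4  2.2  6.1] w 51.0 tau7 -0.032
```

Call:
arm_command(
  grip=[0.1,0.1,0.1,0.1],
  offset=[
    [0,0,0],
    [0,0,0],
    [0,0,0],
    [0,0,0],
  ],
  turn=[-0.02,-0.02,-0.02,-0.02],
)

```text
t: 12.7
tool_pos: [546.2, -143.5, 66.0]
tcp_rot: [-3.141, -0.002, 1.007]
contact_force: [-1.8, 2.2, 6.9]
width: 51.2
```

```bash
python3 s.py
```

```text
12.7 turned 103.47 tau [ 0.493  0.369 -0.01 ] F [-1.8  2.2  6.9] w 51.2 tau7 -0.015
```

Call:
arm_command(
  grip=[0.1,0.1,0.1,0.1],
  offset=[
    [0,0,0],
    [0,0,0],
    [0,0,0],
    [0,0,0],
  ],
  turn=[-0.02,-0.02,-0.02,-0.02],
)

```text
t: 13.2
tool_pos: [546.2, -143.5, 66.0]
tcp_rot: [-3.141, -0.002, 0.976]
contact_force: [-1.4, 3.6, 7.0]
width: 51.3
```

```bash
python3 s.py
```

```text
13.2 turned 105.27 tau [0.439 0.284 0.034] F [-1.4  3.6  7. ] w 51.3 tau7 0.004
```

Call:
arm_command(
  grip=[0.1,0.1,0.1,0.1],
  offset=[
    [0,0,0],
    [0,0,0],
    [0,0,0],
    [0,0,0],
  ],
  turn=[-0.02,-0.02,-0.02,-0.02],
)

```text
t: 13.7
tool_pos: [546.2, -143.5, 66.0]
tcp_rot: [-3.141, -0.002, 0.944]
contact_force: [-3.2, 3.5, 6.5]
width: 51.4
```

```bash
python3 s.py
```

```text
13.7 turned 107.08 tau [ 0.443  0.312 -0.014] F [-3.2  3.5  6.5] w 51.4 tau7 0.016
```

```bash
python3 - <<'E'
from h import *
a=cam("top");b=cam("side")
A=cv2.resize(a["img"][232:282,400:450],(400,400),interpolation=cv2.INTER_CUBIC)
B=cv2.resize(b["img"][270:320,337:387],(400,400),interpolation=cv2.INTER_CUBIC)
m=np.hstack([A,B])[:,:,::-1].astype(float)*1.6
cv2.imwrite("pics/t107.png",np.clip(m,0,255).astype(np.uint8))
E
```

```text
(no output)
```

View pics/t107.png

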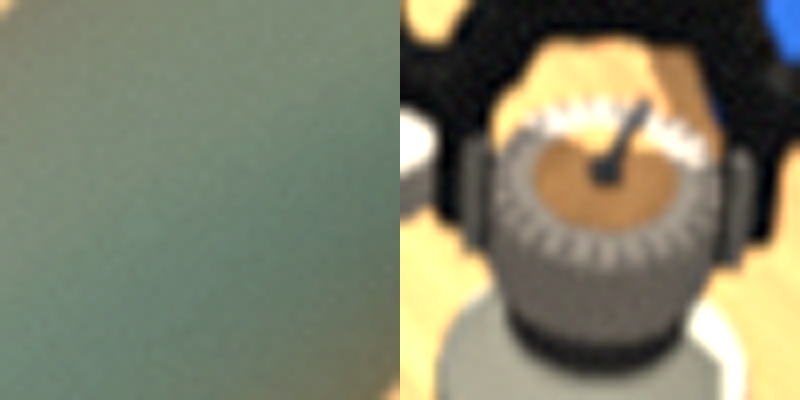

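The side crop shows the zero bar and telltale bar lined up, running from (605,170) to (642,105). The ring turns with the grip and now carries the disc; the pads sit fully on the ring. I'll continue in small steps.

Call:
arm_command(
  grip=[0.1,0.1,0.1,0.1],
  offset=[
    [0,0,0],
    [0,0,0],
    [0,0,0],
    [0,0,0],
  ],
  turn=[-0.02,-0.02,-0.02,-0.02],
)

```text
t: 14.3
tool_pos: [546.2, -143.6, 66.0]
tcp_rot: [-3.141, -0.002, 0.913]
contact_force: [-2.4, 2.7, 7.1]
width: 50.9
```

```bash
python3 s.py
```

```text
14.3 turned 108.87 tau [ 0.504  0.31  -0.024] F [-2.4  2.7  7.1] w 50.9 tau7 0.006
```

Call:
arm_command(
  grip=[0.1,0.1,0.1,0.1],
  offset=[
    [0,0,0],
    [0,0,0],
    [0,0,0],
    [0,0,0],
  ],
  turn=[-0.02,-0.02,-0.02,-0.02],
)

```text
t: 14.8
tool_pos: [546.2, -143.6, 66.0]
tcp_rot: [-3.141, -0.002, 0.881]
contact_force: [-2.8, 3.2, 6.5]
width: 51.4
```

```bash
python3 s.py
```

```text
14.8 turned 110.67 tau [ 0.413  0.293 -0.021] F [-2.8  3.2  6.5] w 51.4 tau7 0.006
```

Call:
arm_command(
  grip=[0.1,0.1,0.1,0.1],
  offset=[
    [0,0,0],
    [0,0,0],
    [0,0,0],
    [0,0,0],
  ],
  turn=[-0.02,-0.02,-0.02,-0.02],
)

```text
t: 15.3
tool_pos: [546.2, -143.6, 66.0]
tcp_rot: [-3.141, -0.001, 0.85]
contact_force: [-2.0, 2.9, 7.1]
width: 51.3
```

```bash
python3 s.py
```

```text
15.3 turned 112.47 tau [0.467 0.28  0.016] F [-2.   2.9  7.1] w 51.3 tau7 0.006
```

Call:
arm_command(
  grip=[0.1,0.1,0.1,0.1],
  offset=[
    [0,0,0],
    [0,0,0],
    [0,0,0],
    [0,0,0],
  ],
  turn=[-0.02,-0.02,-0.02,-0.02],
)

```text
t: 15.8
tool_pos: [546.2, -143.6, 66.0]
tcp_rot: [-3.141, -0.001, 0.818]
contact_force: [-3.1, 2.6, 7.2]
width: 51.3
```

```bash
python3 s.py
```

```text
15.8 turned 114.28 tau [0.448 0.31  0.018] F [-3.1  2.6  7.2] w 51.3 tau7 0.008
```

Call:
arm_command(
  grip=[0.1,0.1,0.1,0.1],
  offset=[
    [0,0,0],
    [0,0,0],
    [0,0,0],
    [0,0,0],
  ],
  turn=[-0.02,-0.02,-0.02,-0.02],
)

```text
t: 16.3
tool_pos: [546.2, -143.6, 66.0]
tcp_rot: [-3.141, -0.001, 0.787]
contact_force: [-1.8, 2.3, 6.6]
width: 51.1
```

```bash
python3 s.py
```

```text
16.3 turned 116.07 tau [0.396 0.325 0.058] F [-1.8  2.3  6.6] w 51.1 tau7 -0.024
```

Call:
arm_command(
  grip=[0.1,0.1,0.1,0.1],
  offset=[
    [0,0,0],
    [0,0,0],
    [0,0,0],
    [0,0,0],
  ],
  turn=[-0.02,-0.02,-0.02,-0.02],
)

```text
t: 16.8
tool_pos: [546.2, -143.5, 66.0]
tcp_rot: [-3.14, -0.001, 0.756]
contact_force: [-2.2, 2.5, 6.8]
width: 51.0
```

```bash
python3 s.py
```

```text
16.8 turned 117.87 tau [0.469 0.275 0.005] F [-2.2  2.5  6.8] w 51.0 tau7 -0.018
```

Call:
arm_command(
  grip=[0.1,0.1,0.1,0.1],
  offset=[
    [0,0,0],
    [0,0,0],
    [0,0,0],
    [0,0,0],
  ],
  turn=[-0.02,-0.02,-0.02,-0.02],
)

```text
t: 17.3
tool_pos: [546.2, -143.6, 66.0]
tcp_rot: [-3.14, -0.001, 0.724]
contact_force: [-2.7, 2.1, 7.1]
width: 51.1
```

```bash
python3 s.py
```

```text
17.3 turned 119.67 tau [0.393 0.374 0.055] F [-2.7  2.1  7.1] w 51.1 tau7 -0.01
```

Call:
arm_command(
  grip=[0.1,0.1,0.1,0.1],
  offset=[
    [0,0,0],
    [0,0,0],
    [0,0,0],
    [0,0,0],
  ],
  turn=[-0.015,-0.015,-0.015,-0.015],
)

```text
t: 17.8
tool_pos: [546.2, -143.5, 66.0]
tcp_rot: [-3.14, -0.001, 0.701]
contact_force: [-2.3, 2.9, 8.8]
width: 50.9
```

```bash
python3 s.py
```

```text
17.8 turned 121.02 tau [ 0.442  0.351 -0.023] F [-2.3  2.9  8.8] w 50.9 tau7 0.009
```

Call:
arm_command(
  grip=[0.1,0.1,0.1,0.1],
  offset=[
    [0,0,0],
    [0,0,0],
    [0,0,0],
    [0,0,0],
  ],
  turn=[-0.015,-0.015,-0.015,-0.015],
)

```text
t: 18.3
tool_pos: [546.2, -143.6, 66.0]
tcp_rot: [-3.14, -0.001, 0.677]
contact_force: [-2.1, 2.8, 7.1]
width: 51.0
```

```bash
python3 s.py
```

```text
18.3 turned 122.37 tau [0.466 0.355 0.005] F [-2.1  2.8  7.1] w 51.0 tau7 0.011
```

Call:
arm_command(
  grip=[0.1,0.1,0.1,0.1],
  offset=[
    [0,0,0],
    [0,0,0],
    [0,0,0],
    [0,0,0],
  ],
  turn=[-0.02,-0.02,-0.02,-0.02],
)

```text
t: 18.8
tool_pos: [546.2, -143.6, 66.0]
tcp_rot: [-3.14, -0.001, 0.646]
contact_force: [-2.1, 2.6, 7.7]
width: 51.2
```

```bash
python3 s.py
```

```text
18.8 turned 124.17 tau [ 0.422  0.369 -0.001] F [-2.1  2.6  7.7] w 51.2 tau7 0.006
```

Call:
arm_command(
  grip=[0.1,0.1,0.1,0.1],
  offset=[
    [0,0,0],
    [0,0,0],
    [0,0,0],
    [0,0,0],
  ],
  turn=[-0.02,-0.02,-0.02,-0.02],
)

```text
t: 19.3
tool_pos: [546.1, -143.5, 66.0]
tcp_rot: [-3.14, -0.001, 0.614]
contact_force: [-2.2, 2.2, 7.0]
width: 50.9
```

```bash
python3 s.py
```

```text
19.3 turned 125.96 tau [0.448 0.428 0.02 ] F [-2.2  2.2  7. ] w 50.9 tau7 -0.036
```

Call:
arm_command(
  grip=[0.1,0.1,0.1,0.1],
  offset=[
    [0,0,0],
    [0,0,0],
    [0,0,0],
    [0,0,0],
  ],
  turn=[-0.02,-0.02,-0.02,-0.02],
)

```text
t: 19.8
tool_pos: [546.1, -143.5, 66.0]
tcp_rot: [-3.14, -0.001, 0.585]
contact_force: [-2.4, 2.2, 6.6]
width: 50.9
```

```bash
python3 s.py
```

```text
19.8 turned 127.68 tau [0.462 0.405 0.439] F [-2.4  2.2  6.6] w 50.9 tau7 -0.409
```

Burr contact is clear: 0.44 N m (joint 7 reads 0.41), with onset at about 126.0° of turn. Backing off 46.8° from the 127.7° pose puts it 45° before onset.

Call:
arm_command(
  grip=[0.1,0.1,0.1,0.1,0.1,0.1,0.1,0.1,0.1,0.1],
  offset=[
    [0,0,0],
    [0,0,0],
    [0,0,0],
    [0,0,0],
    [0,0,0],
    [0,0,0],
    [0,0,0],
    [0,0,0],
    [0,0,0],
    [0,0,0],
  ],
  turn=[0.07,0.14,0.21,0.28,0.35,0.42,0.48,0.52,0.52,0.52],
)

```text
t: 21.05
tool_pos: [546.2, -143.5, 66.0]
tcp_rot: [3.141, -0.002, 1.399]
contact_force: [-2.2, 3.3, 6.2]
width: 51.3
```

```bash
python3 s.py; python3 - <<'E'
from h import *
b=cam("side")
cv2.imwrite("pics/back.png",b["img"][:,:,::-1])
E
```

```text
21.05 turned 80.99 tau [ 0.553  0.258 -0.019] F [-2.2  3.3  6.2] w 51.3 tau7 -0.023
```

Call:
arm_command(
  grip=[0.3,0.5,0.7,1,1,1,1,1],
  offset=[
    [0,0,0],
    [0,0,0],
    [0,0,0],
    [0,0,0],
    [0,0,0],
    [0,0,0],
    [0,0,0],
    [0,0,0],
  ],
  turn=[0,0,0,0,0,0,0,0],
)

```text
t: 22.1
tool_pos: [545.9, -144.4, 65.4]
tcp_rot: [3.142, 0.0, 1.399]
contact_force: [-0.7, 0.5, 0.0]
width: 85.4
```

Call:
arm_command(
  grip=[1,1,1,1,1,1],
  offset=[
    [0,0,0.15],
    [0,0,0.3],
    [0,0,0.55],
    [0,0,0.8],
    [0,0,1],
    [0,0,1],
  ],
  turn=[0,0,0,0,0,0],
)

```text
t: 22.85
tool_pos: [547.4, -144.9, 188.3]
tcp_rot: [3.136, -0.001, 1.399]
contact_force: [0.4, -0.3, -0.2]
width: 85.6
```

Call:
arm_command(
  grip=[1,1,1,1,1],
  offset=[
    [0,0,0.4],
    [-0.3,0.3,0.8],
    [-0.5,0.6,1],
    [-0.7,1,1],
    [-0.7,1,1],
  ],
  turn=[0,0,0,0,0],
)

```text
t: 23.48
tool_pos: [460.4, -20.0, 305.2]
tcp_rot: [-3.14, -0.004, 1.408]
contact_force: [0.9, -0.7, 0.2]
width: 85.9
```

```bash
python3 s.py; python3 - <<'E'
from h import *
a=cam("top");b=cam("side")
A=cv2.resize(a["img"][232:282,400:450],(400,400),interpolation=cv2.INTER_CUBIC)
B=cv2.resize(b["img"][270:320,337:387],(400,400),interpolation=cv2.INTER_CUBIC)
cv2.imwrite("pics/end.png",np.clip(np.hstack([A,B])[:,:,::-1]*1.4,0,255).astype(np.uint8))
E
```

```text
23.475 turned 80.51 tau [-0.006  0.005  0.018] F [ 0.9 -0.7  0.2] w 85.9 tau7 -0.519
```

View pics/end.png

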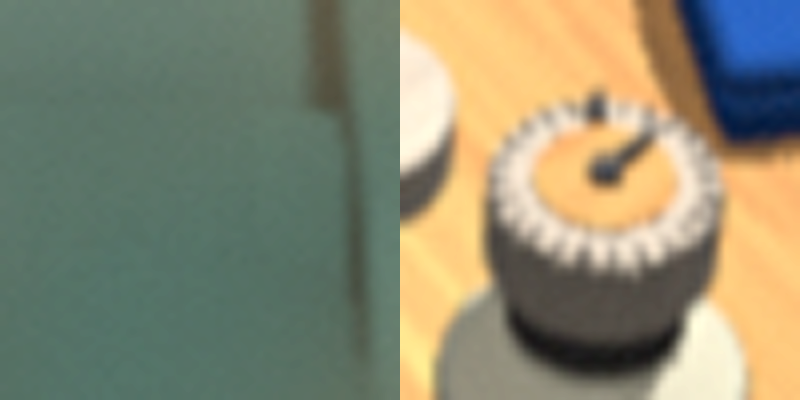

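Zero bar is at (597,107), the telltale bar runs from (605,172) to (655,128), and nothing is touching the mill. I'll convert these to angles.

```bash
python3 - <<'E'
from h import *
np.set_printoptions(suppress=True,precision=1)
b=cam("side")
f=lambda x,y:ray(b,337+(x-400)/8-.44,270+y/8-.44,121)
c=f(605,172)
ang=lambda p:np.degrees(np.arctan2(*(p-c)[1::-1]))
print(c,ang(f(597,107)),ang(f(655,128)))
# dark-pixel centroids, ring annulus / disc
g=cv2.cvtColor(b["img"],cv2.COLOR_RGB2GRAY)
axis=np.array([545.2,-145.2])
v,u=np.mgrid[275:312,345:380]
P=np.array([ray(b,x,y,121)[:2] for x,y in zip(u.ravel(),v.ravel())])-axis
r=np.hypot(*P.T);th=np.degrees(np.arctan2(P[:,1],P[:,0]));I=g[v,u].ravel().astype(float)
for lo,hi in((6,14),(18.5,24.5)):
    k=(r>lo)&(r<hi)&(th>-40)&(th<140);bins=np.arange(-40,141,10)
    print(lo,[(int(q),int(I[k&(th>=q)&(th<q+10)].mean()) if (k&(th>=q)&(th<q+10)).any() else None) for q in bins[:-1]])
    w=np.clip(np.median(I[k])-20-I[k],0,None);print("centroid",(w*th[k]).sum()/w.sum())
# bystanders: change from the first view
import os
o=cv2.imread("pics/side1.png",0);d=cv2.absdiff(o,g);d[:,:250]=0
m=(cv2.GaussianBlur(d,(5,5),0)>25).astype(np.uint8)
n,l,s,c=cv2.connectedComponentsWithStats(m);print([x.tolist() for x in s[1:] if x[4]>15])
E
```

```text
[ 546.4 -143.5  121. ] 60.42417393864086 17.609872050267715
6 [(-40, 152), (-30, 151), (-20, 150), (-10, 148), (0, 127), (10, 83), (20, 68), (30, 104), (40, 130), (50, 130), (60, 144), (70, 137), (80, 143), (90, 139), (100, 145), (110, 148), (120, 148), (130, 151)]
centroid 25.95740857354574
18.5 [(-40, 148), (-30, 141), (-20, 141), (-10, 145), (0, 149), (10, 135), (20, 125), (30, 155), (40, 148), (50, 122), (60, 74), (70, 134), (80, 148), (90, 147), (100, 147), (110, 152), (120, 149), (130, 150)]
centroid 57.55677695846414
[[257, 0, 55, 68, 2163], [254, 11, 3, 12, 25], [256, 27, 13, 29, 238], [249, 69, 82, 107, 4632], [360, 282, 9, 9, 47], [348, 288, 6, 6, 30], [254, 314, 14, 7, 39], [250, 323, 5, 6, 25]]
```

```bash
python3 -c "
from bench import env
print(env.finish_job())"
```

```text
the job is handed in; nothing more can be done
None
```

The mill is set: I closed the ring clockwise to burr contact, backed it off three clicks (45°), released it and lifted the arm clear. I handed the job in at about 23.5 s of robot time.

- **Contact:** there was no torque above 0.06 N m until about 126° of closing. At 127.7° it read 0.44 N m (joint 7: 0.41), which is a clear touch and well short of forcing. It was all one grasp, with no regrasp needed.
- **Back-off:** I turned back to 45.0° short of where the torque began to rise, then opened the fingers. Wrist torque there was about zero.
- **Final camera check:** the zero bar is at about 60–64° and the telltale bar, which marks the tightest point, at about 18–22°. That is roughly 43° apart, the nearest whole number of clicks being three.

**What disagreed or stayed unclear:**
- The open fingertips looked about 25 mm higher than the stated tool frame, so I set the grip height from the camera.
- The 15° clicks could not be felt above the torque noise (about 0.03 N m). The three clicks therefore rest on the turn angle and the camera check.
- Contact came at 126°, not a multiple of 15° from the start.
- In the last side view the only changes outside the arm's own area and the ring were small ones by the nail brush. They are probably the arm's shadow; the planned path stayed well above the brush, but I did not confirm it.

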